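# Roll down the lifted edge trim of a condiment ledge

## Task

The aluminium trim along the edge of the raised condiment ledge has lifted. Take the two-wheel hand roller and roll it along the strip with firm pressure until every section is seated flush with the ledge top, pressing the trim with the roller only. Then stand the roller back on the counter on its wheels, clear of the ledge, and leave the bottles and the shaker where they are.

Things in the scene. Friction and masses are not known exactly. Their poses are not given: they have to be found in the camera images.
- trim0 (a joint): trim section 0 of 5 (0 is the one at strip_mid's -y end, 4 at its +y end; this one is centred -100 mm along strip_mid's y). Value in m: 0 = standing 6 mm proud of the ledge top, 0.006 = seated flush (hard stop). It slides straight down under about 5 N of its own and stays where it is left.
- trim1 (a joint): trim section 1 of 5 (0 is the one at strip_mid's -y end, 4 at its +y end; this one is centred -50 mm along strip_mid's y). Value in m: 0 = standing 6 mm proud of the ledge top, 0.006 = seated flush (hard stop). It slides straight down under about 5 N of its own and stays where it is left.
- trim2 (a joint): trim section 2 of 5 (0 is the one at strip_mid's -y end, 4 at its +y end; this one is centred 0 mm along strip_mid's y). Value in m: 0 = standing 6 mm proud of the ledge top, 0.006 = seated flush (hard stop). It slides straight down under about 5 N of its own and stays where it is left.
- trim3 (a joint): trim section 3 of 5 (0 is the one at strip_mid's -y end, 4 at its +y end; this one is centred 50 mm along strip_mid's y). Value in m: 0 = standing 6 mm proud of the ledge top, 0.006 = seated flush (hard stop). It slides straight down under about 5 N of its own and stays where it is left.
- trim4 (a joint): trim section 4 of 5 (0 is the one at strip_mid's -y end, 4 at its +y end; this one is centred 100 mm along strip_mid's y). Value in m: 0 = standing 6 mm proud of the ledge top, 0.006 = seated flush (hard stop). It slides straight down under about 5 N of its own and stays where it is left.
- strip_mid (a point): middle of the trim strip, at the level of the ledge top (40 mm above the counter), i.e. where the strip's top surface is when seated. y runs along the strip, z up, x level across the ledge away from its trimmed edge. The strip is 250 mm long (five 49 mm aluminium sections end to end at 50 mm pitch) and 36 mm wide; at each end 25 mm of plain board follows at the seated level.
- ledge: fixed raised condiment ledge on the counter, 180 mm (x) by 300 mm (y) by 40 mm high, plywood with grey top; origin at the centre of its underside; the aluminium trim strip lies along its -x edge, strip_mid being 72 mm from the centre in -x. Sauce bottle and shaker stand on its other half.
- roller_grip (a point): centre of the wooden grip on top of the loose two-wheel hand roller, 83 mm above the underside of its wheels. x is its long axis (rolling direction), y across, z up. Grip block 80 mm long (x), 28 mm wide (y), 54 mm tall (56 to 110 mm above the wheels' underside).
- roller: the same hand roller: origin midway between the wheels at the level of their underside, axes as roller_grip. Under the grip a steel deck 104 by 44 mm, 48 to 56 mm up, and two rubber wheels (radius 22, width 32 mm) in line, 25 mm either side of the middle. About 0.4 kg; stands by itself on the wheels, which turn stiffly enough not to roll away.
- wheel_a (a joint): turn of the roller's +x wheel on its axle, rad, 0 at the start, either sign as it rolls (1 rad = 22 mm of rolling).
- sauce_mid (a point): bystander: centre of the amber sauce bottle, 50 mm diameter, 105 mm tall, standing on the ledge.
- shaker_mid (a point): bystander: centre of the clear shaker with a black cap, 42 mm diameter, 75 mm tall, standing on the ledge.
- sanitizer_mid (a point): bystander: centre of the clear bottle with a white cap, 64 mm diameter, 150 mm tall, standing on the counter to one side of the ledge; the roller stands on the other side.
There are look-alikes about, which are no part of the job. What is shaped like the roller but orange is not meant.

How it is judged (in metres and radians):
On the way, in this order (a step that is already met when the one before it is completed fails the run):
1. the roller is rolling on the ledge's trim under pressure: over 3 N between them and its wheel turned by more than 1.2 rad (contact force between roller and ledge above 3 N and (value of joint wheel_a above 1.2 rad or value of joint wheel_a below -1.2 rad)), for 0.05 s.
2. all five sections are seated (within 1.5 mm of flush) (value of joint each of trim0, trim1, trim2, trim3, trim4 above 0.0045 m), for 0.1 s.
At the end, for the whole second after the job is handed in: All five trim sections are seated within 1.5 mm of flush, and the roller stands at rest on its wheels on the counter (upright within 0.15 rad, grip centre 75 to 93 mm above the counter), not touching the ledge (all of step 2 and height (world z) of roller_grip between 0.075 and 0.093 m and angle between roller_grip's own z axis and vertical below 0.15 rad and linear speed of roller below 0.02 m/s and contact force between roller and ledge below 0.5 N).
It fails at once if the gripper or arm presses on the ledge or its trim with more than 3 N (contact force between the arm and ledge above 3 N).
It fails at once if the fingers press on the ledge or its trim with more than 3 N (contact force between the fingers and ledge above 3 N).
It fails at once if the sauce is moved by more than 30 mm or knocked over (distance of sauce_mid from where it was at the start of the episode above 0.03 m or angle between sauce_mid's own z axis and vertical above 0.5 rad).
It fails at once if the shaker is moved by more than 30 mm or knocked over (distance of shaker_mid from where it was at the start of the episode above 0.03 m or angle between shaker_mid's own z axis and vertical above 0.5 rad).
It fails at once if the sanitizer is moved by more than 30 mm or knocked over (distance of sanitizer_mid from where it was at the start of the episode above 0.03 m or angle between sanitizer_mid's own z axis and vertical above 0.5 rad).
It also fails if it takes over 64 s, if anything falls off the work surface, if the arm or the gripper's body presses on something with over 40 N, if the wrist force passes 120 N, or if a joint passes its speed limit or range.

## Robot

A 6-joint arm with a two-finger parallel gripper is mounted at the origin on the work surface. World frame = base frame: x ahead of the robot, y to its left, z up, the work surface at z = 0. Lengths are in mm, angles in rad, forces in N, time in s.
With the tool pointing down it reaches from about 350 to 925 mm from the base axis. Payload 6.4 kg.
Tool frame: the origin (TCP) lies at the very end of the fingers, on their centre line; the grasp point (between the pads) lies 19 mm behind it; z points along the fingers, y is the direction in which the jaws open and shut (so a half turn about z gives the same grasp; the last joint's range is limited). The gripper opens to 85 mm and grips with 20 to 120 N. Pads are 22 mm wide; open, the fingers measure 114 mm over their backs; the gripper's body (76 mm by 85 mm) begins 54 mm behind the grasp point. The pads swing forward as they close: fully open they stand 13 mm farther back than shut.
Start: joints at [-1.434, 0.245, 1.558, -0, 1.339, -0.174], TCP at [198.788, -618.868, 231.29] pointing down, gripper open.
Joint ranges: [-3.13, 3.13], [-1.02, 2.26], [0.13, 2.54], [-0.95, 4.09], [0.21, 2.88], [-2.74, 2.74]. Speed limits (rad/s): [2.57, 2.57, 3.14, 3.14, 3.14, 3.14].

## Interface

Orientations are given as a unit quaternion [w, x, y, z].
In Python, from workcell import arm, kin, imaging, ticket, spotter gives the robot as it stands. Calls block until the motion is done:
- arm.move_ptp(position, orientation): joint-space move of the TCP to a pose.
- arm.move_l(position, feed=150, frame=None, contact_N=None): straight line of the TCP; frame=None keeps the orientation; feed is the mean speed in mm/s. With contact_N (N) it stops when the force on the tool has changed by that much, and returns True; else False.
- arm.movej(angles): joint-space move.
- arm.move_gripper(opening, grip_force=None): opening from 0.0 (shut) to 1.0 (fully open); grip_force is the grip in N (None keeps the last); returns when the fingers have stopped.
- arm.pause(seconds).
- kin.ik(position, orientation): joint angles nearest the present ones, or None.
- arm.get_obs(): the state.
- imaging.snapshot(name): name is "scene" or "top" or "wrist"; returns a dict with "image" (384x512x3 uint8, blue, green, red), "z_map" (384x512 float32, mm along the optical axis (not along the pixel's ray), 0 where there is no reading), "fx", "fy", "cx", "cy" (pixels), "cam_to_world" (4x4, takes a point from camera to world coordinates). Camera axes: x right, y down, z forward; pixel columns grow to the right and rows downward; lengths in mm; the calibration is good to about 2 mm. A picture is of the moment at which its call begins.
A pose or a line that the arm cannot do raises arm.Unreachable and nothing moves.
- ticket.job_done(): hands the job in, once; it reports no verdict.
Trained networks look in the newest picture that a camera, given by its name, has taken for a name from the list of things; names that differ only in an ending like _2 or _b are one class to them, and where a whole thing is asked for, a point or a joint stands for the part that bears it (a point fixed in the world has none). Each returns a list of dicts, best first, with "p" (0 to 1); they miss things now and then, are a little off and sometimes report something else, mostly with a low value. They report only what shows in the picture. A call takes as long as a camera call. They do not tell look-alikes from the thing itself.
- spotter.recognise(camera, name): "box" ([centre column, centre row, width, height] in pixels, round what is visible of it).
- spotter.trace(camera, name): "mask" (384x512 bool, what is visible of it) and "box" ([centre column, centre row, width, height] in pixels, round what is visible of it).
The state is a dict: "clock": time; "joint_positions": joint angles; "joint_vel": joint speeds; "tau": joint torques, N m; "position": TCP position; "tcp_rot": TCP orientation; "force": force on the tool from outside, world axes, zero at the start; "ft_torque": the same for the moment, N m; "grip_width": opening from 0.0 (shut) to 1.0 (fully open).
Only numpy, scipy, OpenCV 4.12 (cv2) and the standard library are available. Lean on these libraries where they do the work, as an engineer would, in place of code of your own. Each camera call takes 0.05 s, during which the arm holds its last target. There are 200 camera calls.

## Working session

There is one attempt and no reset: what is moved stays moved. The work goes in short steps, each a Python script; the robot and the scene stay as the last script left them, time stands still between calls to the robot, and variables do not carry over. Pictures are saved under pics/ and viewed, about 8 in all and at most 12, crops included, and the job is handed in when it is done.

```bash
ls; mkdir -p pics; cat > h.py <<'E'
import numpy as np, cv2
from workcell import arm, kin, imaging, ticket, spotter
def pts(s,mask=None):
    z=s["z_map"]; v,u=np.nonzero((z>0) if mask is None else (mask&(z>0)))
    d=z[v,u]; c=np.stack([(u-s["cx"])/s["fx"]*d,(v-s["cy"])/s["fy"]*d,d,np.ones_like(d)],1)
    return (c@np.asarray(s["cam_to_world"]).T)[:,:3],u,v
E
python3 - <<'E'
from h import *
ims=[]
for c in ["scene","top"]:
    s=imaging.snapshot(c); np.save(f"pics/{c}.npy",s,allow_pickle=True); ims.append(s["image"].copy())
    for n in ["roller","ledge","sauce_mid","shaker_mid","sanitizer_mid","trim2"]:
        for r in spotter.trace(c,n)[:4]:
            P,u,v=pts(s,r["mask"])
            print(c,n,round(r["p"],2),np.round(r["box"]),np.round(np.median(P,0)) if len(P) else None, np.round(np.percentile(P,[2,98],axis=0)).tolist() if len(P) else None)
cv2.imwrite("pics/a.png",cv2.resize(np.vstack(ims),(600*512//768*2//2,600)))
cv2.imwrite("pics/scene.png",cv2.resize(ims[0],(800,600)));cv2.imwrite("pics/top.png",cv2.resize(ims[1],(800,600)))
print(arm.get_obs())
E
```

```text
pics
scene roller 0.81 [264.  97.  39.  37.] [320. 311.  63.] [[283.0, 278.0, 9.0], [351.0, 354.0, 112.0]]
scene roller 0.8 [367. 140.  37.  42.] [632. 339.  63.] [[584.0, 320.0, 9.0], [672.0, 366.0, 112.0]]
scene roller 0.68 [306. 120.  39.  42.] [467. 316.  63.] [[415.0, 306.0, 7.0], [506.0, 342.0, 112.0]]
scene ledge 0.69 [279. 233. 146. 132.] [597.  -9.  41.] [[503.0, -137.0, 2.0], [701.0, 161.0, 48.0]]
scene sauce_mid 0.97 [317. 206.  31.  40.] [665.  58. 107.] [[640.0, 47.0, 48.0], [682.0, 81.0, 147.0]]
scene shaker_mid 0.8 [268. 257.  19.  35.] [ 648. -100.  110.] [[627.0, -112.0, 49.0], [662.0, -77.0, 118.0]]
scene shaker_mid 0.51 [121. 293.  47.  52.] [ 481. -324.   97.] [[449.0, -351.0, 6.0], [495.0, -292.0, 151.0]]
scene sanitizer_mid 0.86 [120. 293.  48.  54.] [ 481. -324.   96.] [[447.0, -351.0, 1.0], [495.0, -292.0, 151.0]]
scene sanitizer_mid 0.24 [282. 233. 150. 131.] [597.  -9.  41.] [[505.0, -138.0, 6.0], [701.0, 159.0, 48.0]]
scene sanitizer_mid 0.17 [309. 119.  42.  43.] [466. 316.  64.] [[414.0, 306.0, 10.0], [506.0, 342.0, 112.0]]
scene trim2 0.76 [243. 216.  24
[... 1688 characters left out ...]
 0.7, 'joint_positions': array([-1.43411787e+00,  2.45074259e-01,  1.55777359e+00,  1.76008937e-05,
        1.33869175e+00, -1.74131084e-01]), 'joint_vel': array([-2.96450391e-05, -3.87150612e-04, -2.30085828e-03, -1.54779519e-05,
        6.23985206e-04,  2.62932886e-04]), 'tau': array([-2.12977175e-04, -4.29407859e+01, -3.26359570e+01, -1.95259777e-04,
        3.66819013e-04, -2.57234618e-06]), 'position': array([ 198.78341581, -618.88562358,  231.32095304]), 'tcp_rot': array([2.66850465e-05, 9.87949274e-01, 1.54778006e-01, 8.06624263e-06]), 'force': array([-0.63732735,  0.44693043,  0.71264143]), 'ft_torque': array([ 0.04007864, -0.00069686, -0.03783998]), 'grip_width': 1.0009732295775993}
```

View pics/scene.png

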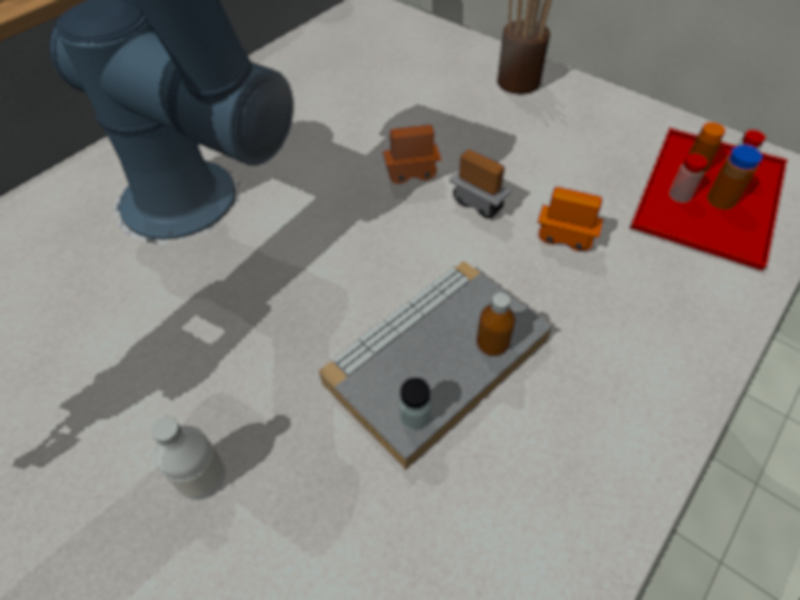

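View pics/top.png

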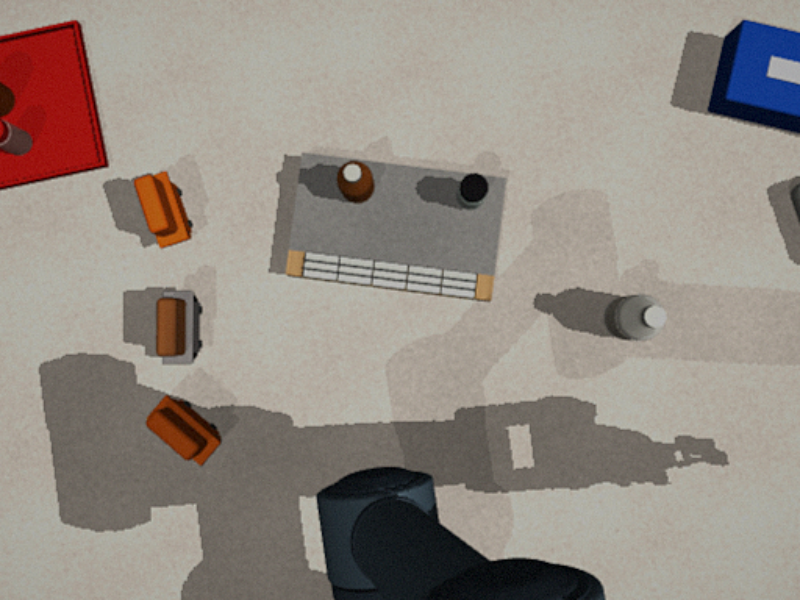

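Top view (800×600 px) shows three roller-shaped things: bright orange (160,208), wooden grip on a steel-grey deck (178,327), and orange-brown deck and grip (184,430). The grey-decked one fits the description (steel deck, wooden grip). I'll confirm that in one crop and compute poses.

```bash
python3 - <<'E'
from h import *
out=[]
for c,(x0,y0,w,h) in {"top":(80,110,80,200),"scene":(235,70,160,100)}.items():
    s=np.load(f"pics/{c}.npy",allow_pickle=True).item()
    P,u,v=pts(s)
    # grip top
    m=(P[:,2]>104)&(P[:,2]<118)&(abs(P[:,0]-460)<65)&(abs(P[:,1]-318)<35)
    r=cv2.minAreaRect(P[m][:,:2].astype(np.float32)); print(c,"grip",m.sum(),r,P[m].mean(0))
    # ledge top + strip
    L=(P[:,2]>34)&(P[:,2]<50)&(abs(P[:,0]-600)<125)&(abs(P[:,1]-15)<180)
    r=cv2.minAreaRect(P[L][:,:2].astype(np.float32)); print(c,"ledge",r)
    G=L&(P[:,0]>570); print("ledge z",np.median(P[G][:,2]))
    C=(abs(P[:,2])<15)&(abs(P[:,0]-400)<60)&(abs(P[:,1])<150); print("counter z",np.median(P[C][:,2]))
    out.append(cv2.resize(s["image"][y0:y0+h,x0:x0+w],None,fx=3,fy=3,interpolation=cv2.INTER_CUBIC))
H=600;im=np.zeros((H,720,3),np.uint8);im[:600,:240]=out[0];im[:300,240:720]=out[1]
cv2.imwrite("pics/crop.png",im)
E
```

```text
top grip 456 ((455.20318603515625, 324.654052734375), (78.6521987915039, 28.514495849609375), 0.020212918519973755) [455.89941793 323.87740391 108.48169576]
top ledge ((598.6643676757812, 12.011459350585938), (300.51190185546875, 180.90135192871094), 82.02542114257812)
ledge z 39.277080732438435
counter z -0.8067899213214105
scene grip 235 ((458.89990234375, 328.7602844238281), (78.65193939208984, 29.992168426513672), 2.5383951663970947) [460.33804264 325.99204644 109.65384581]
scene ledge ((600.230712890625, 16.805130004882812), (302.1569519042969, 181.33021545410156), 81.98916625976562)
ledge z 40.83794335378798
counter z 0.720679525453761
```

View pics/crop.png

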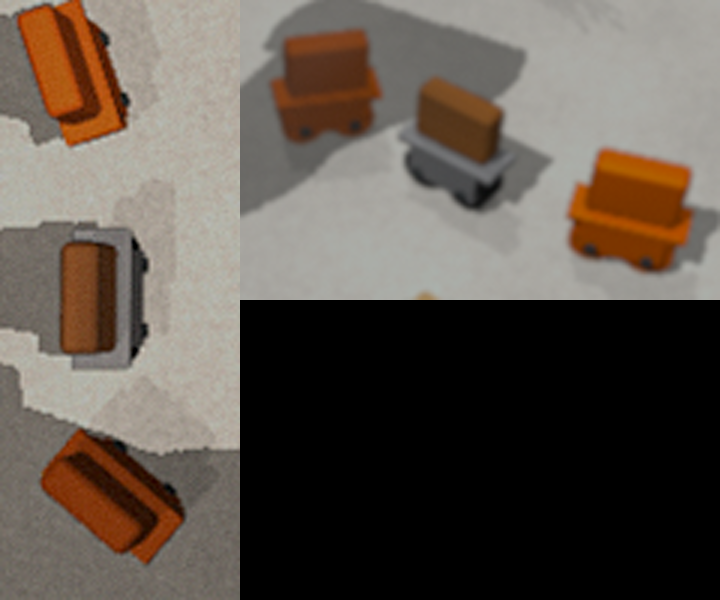

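The crop confirms it: the middle one has a grey deck, black wheels and wooden grip, while the other two are orange all over. Going above it.

```bash
cat >> h.py <<'E'
def q(deg): a=np.radians(deg)/2; return [0.,float(np.cos(a)),float(np.sin(a)),0.]
A=82.0; U=np.array([np.cos(np.radians(A)),np.sin(np.radians(A)),0]); MID=np.array([528.2,24.5,40.])
E
python3 - <<'E'
from h import *
for a in (1,181):
    print(a,kin.ik([457.5,326,230],q(a)))
for a in (A,A-180):
    for d in (-115,115): print(a,d,kin.ik((MID+d*U+[0,0,68]).tolist(),q(a)))
arm.move_ptp([457.5,326,240],q(1))
s=imaging.snapshot("wrist"); cv2.imwrite("pics/w1.png",s["image"])
P,u,v=pts(s)
m=(P[:,2]>104)&(P[:,2]<118)&(abs(P[:,0]-458)<65)&(abs(P[:,1]-326)<35)
print(m.sum(),cv2.minAreaRect(P[m][:,:2].astype(np.float32)),P[m].mean(0))
o=arm.get_obs();print(o["clock"],o["position"],o["joint_positions"],o["force"])
E
```

```text
1 [ 4.17305422e-01  4.08213102e-02  1.78725026e+00 -4.44089210e-16
  1.31352109e+00  1.97064846e+00]
181 [ 4.17305422e-01  4.08213102e-02  1.78725026e+00 -4.44089210e-16
  1.31352109e+00 -1.17094420e+00]
82.0 -115 [-3.91060751e-01  9.32628379e-02  1.97429054e+00 -4.44089210e-16
  1.07403927e+00 -2.51434411e-01]
82.0 115 [ 4.71087045e-02  1.86477976e-01  1.86948193e+00 -4.44089210e-16
  1.08563275e+00  1.86735045e-01]
-98.0 -115 None
-98.0 115 None
2673 ((456.42486572265625, 326.876953125), (27.23663902282715, 78.73339080810547), 89.99359893798828) [458.65296184 327.17612835 108.39191222]
4.1667 [457.83436784 325.59473369 239.98025029] [ 4.16423917e-01  3.20050574e-02  1.77766798e+00 -8.41141885e-05
  1.33195597e+00  1.97058191e+00] [ 1.19630037 -0.43863869  1.1298538 ]
```

View pics/w1.png

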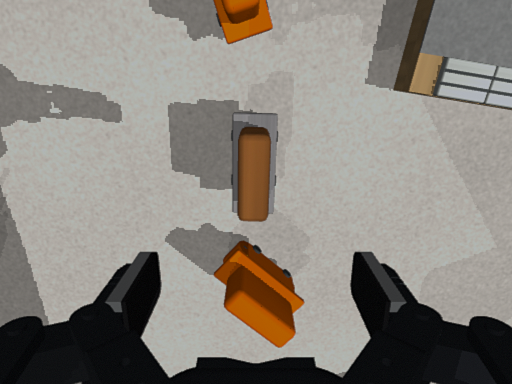

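```bash
python3 - <<'E'
from h import *
arm.move_l([457,326.9,66],feed=120,frame=q(0.3))
arm.move_gripper(0.0,grip_force=110)
o=arm.get_obs();print(o["clock"],o["position"],o["force"],o["grip_width"])
f0=o["force"]
arm.move_l([457,326.9,180],feed=120)
p=(MID+112*U).tolist(); p[2]=180
arm.move_ptp(p,q(A))
s=imaging.snapshot("wrist"); cv2.imwrite("pics/w2.png",s["image"])
P,u,v=pts(s)
o=arm.get_obs();print(o["clock"],o["position"],o["force"],o["grip_width"])
L=(P[:,2]>34)&(P[:,2]<50)&(abs(P[:,0]-600)<125)&(abs(P[:,1]-15)<180)
Q=(P[L]-MID); V=np.array([U[1],-U[0],0]); a=Q@V;b=Q@U
print("across edge",np.percentile(a,[0.5,1,2,5]),"along max",np.percentile(b,[98,99,99.5]),"n",L.sum())
for lo in range(-120,150,30):
    k=(b>lo)&(b<lo+30); 
    if k.sum()>50: print(lo,np.percentile(a[k],1))
E
```

```text
6.3333 [457.29462599 327.09262584  66.41146946] [-0.64242538  0.65730583  2.25902233] 0.31550972218539186
9.0667 [543.59302656 135.76010071 179.81426022] [ 0.52467334 -0.02298567 -4.9286123 ] 0.3138575291310534
across edge [-11.36873586  -3.75971721  11.54894804  39.95065129] along max [148.90309887 149.29939764 149.4219187 ] n 17590
-120 100.67966882410218
-90 36.57672142432422
-30 78.96977117898422
0 62.70056051722427
30 40.93233621112097
60 40.138035396291635
90 40.71078837332451
120 -13.95076478506521
```

View pics/w2.png

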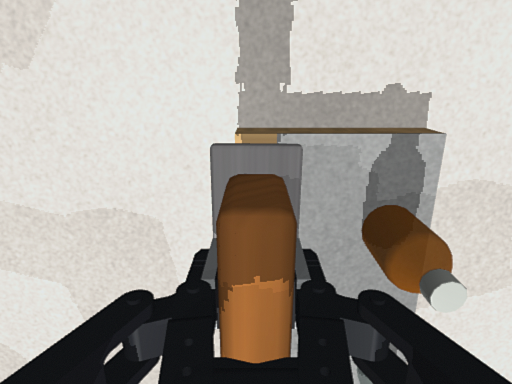

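Roller is held square in the jaws; its deck (centred at col 256) is over the tan end board (cols 237–280), past the +y end. Pressing down.

```bash
python3 - <<'E'
from h import *
p=MID+112*U
arm.move_l([p[0],p[1],116],feed=80)
h=arm.move_l([p[0],p[1],100],feed=15,contact_N=25)
o=arm.get_obs();print(h,o["clock"],o["position"],o["force"],o["ft_torque"],o["grip_width"])
z=o["position"][2]-1.0
p=MID+80*U
arm.move_l([p[0],p[1],z],feed=40)
o=arm.get_obs();print(o["clock"],o["position"],o["force"],o["ft_torque"],o["grip_width"])
E
```

```text
True 10.8 [544.31455236 136.10601469 106.34441935] [-1.13691398  1.31122092  4.925439  ] [ 0.06695858  0.24269012 -0.05401773] 0.3133923076302994
11.7583 [539.74368022 103.20971509 106.33423564] [-3.1239805  -0.97413922  6.35020719] [-0.10500427  0.61418968  0.06570422] 0.31391317675419406
```

```bash
python3 - <<'E'
from h import *
for d,z in ((80,104),(40,103.5),(0,103.5),(-40,103.5),(-80,103.5),(-114,103.5)):
    p=MID+d*U
    arm.move_l([p[0],p[1],z],feed=40)
    o=arm.get_obs();print(d,round(o["clock"],2),o["position"].round(1),o["force"].round(1),o["ft_torque"].round(2))
E
```

```text
80 12.01 [540.  103.4 106.3] [-6.3  0.7 14.7] [0.08 1.36 0.02]
40 13.16 [534.6  63.7 106.2] [-6.4  0.4 16.2] [0.13 1.47 0.1 ]
0 14.31 [529.3  23.9 106.2] [-5.7  0.3 15.1] [0.08 1.31 0.06]
-40 15.46 [523.9 -15.2 106.2] [-5.7  3.6 17. ] [0.55 1.13 0.06]
-80 16.61 [518.2 -55.8 106.3] [-5.7  0.5 14.5] [0.17 1.25 0.13]
-114 17.61 [513.3 -89.7 106.3] [-5.3  0.2 16.2] [0.11 1.2  0.09]
```

Level the whole way under about 20 N. I'll roll one pass back, then put the roller down on the near-side counter.

```bash
python3 - <<'E'
from h import *
p=MID+112*U
arm.move_l([p[0],p[1],103],feed=60)
o=arm.get_obs();print(o["clock"],o["position"].round(1),o["force"].round(1))
arm.move_l([p[0],p[1],180],feed=100)
arm.move_l([420,150,180],feed=150)
s=imaging.snapshot("top"); P,u,v=pts(s)
Q=P-MID; V=np.array([U[1],-U[0],0]); a=Q@V;b=Q@U
for c in (-137,-100,-50,0,50,100,137):
    k=(abs(b-c)<10)&(abs(a)<12)&(abs(P[:,2]-42)<15); g=(abs(b-c)<10)&(abs(a-50)<12)&(abs(P[:,2]-42)<15)
    print(c,k.sum(),np.median(P[k][:,2]).round(1),np.median(P[g][:,2]).round(1))
cv2.imwrite("pics/t2.png",s["image"])
o=arm.get_obs();print(o["clock"],o["position"].round(1),o["force"].round(1))
E
```

```text
21.525 [546.5 135.1 106.3] [-1.9 -0.8 12.3]
-137 93 39.2 39.3
-100 94 38.7 38.9
-50 95 39.6 39.1
0 93 39.0 39.0
50 94 38.8 39.2
100 92 39.1 39.6
137 91 38.8 40.1
23.475 [420.8 149.9 180.2] [ 0.1 -0.1 -4.8]
```

View pics/t2.png

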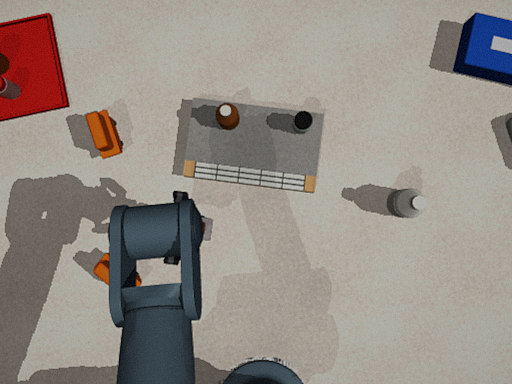

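All five sections read level with the boards and the ledge top (±0.7 mm), and the bystanders are in place. Now I set the roller down at (420,150), which is clear counter.

```bash
python3 - <<'E'
from h import *
arm.move_l([420,150,74],feed=100)
h=arm.move_l([420,150,64.5],feed=15,contact_N=5)
o=arm.get_obs();print(h,o["clock"],o["position"].round(1),o["force"].round(1))
arm.move_gripper(1.0); arm.pause(0.3)
arm.move_l([420,150,230],feed=100)
s=imaging.snapshot("wrist"); P,u,v=pts(s); cv2.imwrite("pics/w3.png",s["image"])
m=(P[:,2]>100)&(P[:,2]<120)&(np.hypot(P[:,0]-420,P[:,1]-150)<60)
n=np.linalg.svd(P[m]-P[m].mean(0),full_matrices=False)[2][2]
print(cv2.minAreaRect(P[m][:,:2].astype(np.float32)),np.median(P[m][:,2]),n)
r=arm.get_obs();print(r["clock"],r["position"].round(1),r["force"].round(1))
E
```

```text
True 25.2083 [420.  150.   66.4] [-0.8 -0.   6. ]
((419.02020263671875, 150.16835021972656), (78.5074691772461, 27.94659996032715), 81.29086303710938) 108.51805000440666 [-0.00531031  0.009767    0.9999382 ]
27.9583 [419.7 150.  229.4] [ 0.   1.7 -0.5]
```

View pics/w3.png

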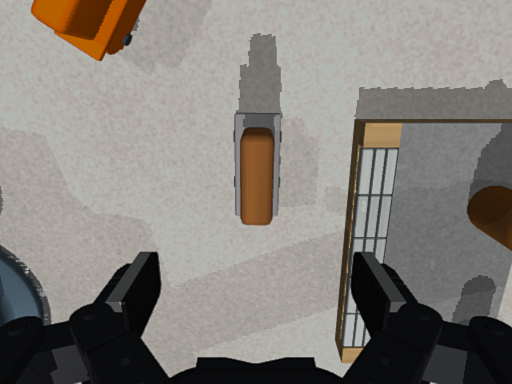

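The roller stands upright at pixel (257,170), well clear of the ledge edge (col ~350), with its top level and about 109 mm up. Handing in.

```bash
python3 -c "
from h import *
ticket.job_done()"
```

```text
the job is handed in; nothing more can be done
```

I took the grey-decked roller and rolled it along the whole trim strip and back. The force on the tool was about 15–20 N. I then stood the roller on the counter at about (419, 150) mm, released it and handed the job in at about 28 s of the 64 s allowed.

- **Trim:** in the depth picture all five sections read 38.7–39.6 mm, level with the end boards and ledge top (38.8–40.1 mm). The TCP height stayed at 106.2–106.4 mm wherever I read it, which matches the flush level.
- **Roller:** it stands upright (top tilt about 0.01 rad) at the expected height, roughly 70 mm clear of the ledge.
- **Bystanders:** the sauce bottle, shaker and sanitizer looked unmoved in the picture after rolling; I did not measure their positions again.

No check failed. I could not read the wheel's turn directly. The roller moved over 200 mm each way under load, against the 26 mm that 1.2 rad needs.

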